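Gauge a piston pin in the V-block

TASK

Check the thicker of the two piston pins for wear: with the gauge's stylus still lifted, take that pin out of the wooden rack and lay it gently into the V-block, fully home and centred along the block. Let go of it and swing the lift lever all the way down so that the stylus ball rests on the pin, then press the middle of the pin straight down into the V with a steady push of about 10 N, and finish while still holding it pressed like that for the reading. Never knock the delicate stylus, and leave the thinner pin in the rack.

Things in the scene. Friction and masses are not known exactly. Their poses are not given: they have to be found in the camera images.
- piston_pin: the thicker piston pin: hollow plain steel cylinder, 30 mm diameter, 100 mm long, about 0.3 kg; starts lying in one of the two end notches of the wooden rack. Origin at its middle, on its axis; its x axis runs along the cylinder (which end is which does not matter).
- thin_pin: the thinner pin (bystander): hollow steel cylinder, 22 mm diameter, 84 mm long, lying in the other end notch of the rack, its axis 41 mm above the bench. Origin at its middle, on its axis; x along it.
- pin_rack: fixed wooden rack, 92 x 156 mm, 37 mm high: 10 mm base and two notched strips 16 mm thick, 32 mm either side of the middle along its x, 48 mm of free finger room between them. V notches at y = -42, 0 (empty), +42 mm; pins lie across both strips along x; the thick pin's axis is 46 mm above the bench. Origin: centre of underside.
- gauge: the fixed gauge: grey base 18 mm high with a V-block and, at the +x end, a head with a dial, lift lever and stylus. Origin on the bench under v_seat, same axes. The base reaches from 62 mm towards -x to 154 mm towards +x and 52 mm to either side; the head begins at x = 99 mm and its dial reaches 138 mm above the bench.
- v_seat (a point): point in the V-block where the middle of the thick pin's axis lies when the pin is fully home and centred, 53 mm above the bench. x runs along the V towards the head, y to the left of that, z up. At this point the V-block is cut away over 52 mm of its length, down to 26 mm above the bench and on both sides, as finger room.
- vee_left: left half (+y flanks) of the fixed steel V-block: 90 degree V in two saddles, each 22 mm long, centred 37 mm before and behind v_seat along x. The saddles are 56 mm wide over both halves, their tops 49 mm above the bench; the V is 34 mm wide at the top. Origin on the bench under v_seat.
- vee_right: right half (-y flanks) of the V-block, the mirror image of the left half. Origin on the bench under v_seat.
- lift_lever (a joint): hinge of the lift lever on the head, rad: 0 = fully down on its stop (stylus lowered), 1.35 = fully up. Starts raised (1.1 to 1.3), stays where it is left by friction; pushing the knob down takes 2 to 5 N. Hinge axis: along y of v_seat, 108 mm towards +x from it and 30 mm above it. The lever also swings the stylus.
- lever_knob (a point): middle of the black knob (13 mm thick, 25 mm long) at the end of the lift lever, 49 mm from the hinge axis, 45 mm to the right (-y) of v_seat. The lever points from the hinge towards -x of v_seat, sloping 0.6 rad downward at joint 0, upward when raised; fully down, the knob's middle is 55 mm above the bench. Push it down from above.
- stylus: the delicate stylus arm: thin steel rod 71 mm long on the lever's shaft, in the gauge's middle plane, its end bent down to a small ball. Lever raised: the ball is at least 55 mm towards +x from v_seat and 80 mm above it. Lever down: it is sprung onto the top of the pin with about 1 N, 37 mm from v_seat towards +x. Origin on the hinge axis.

How it is judged:
On the way, in this order (a step that is already met when the one before it is completed fails the run):
1. the thick pin lies in the V, along it and centred, while the stylus is still lifted and the pin has been let go (distance between piston_pin and v_seat below 0.009 m and z of piston_pin in the frame of v_seat below 0.0018 m and angle between the x axis of piston_pin and the x axis of v_seat, either way round below 0.05 rad and contact force between piston_pin and vee_left above 0.5 N and contact force between piston_pin and vee_right above 0.5 N and contact force between piston_pin and the fingers below 0.1 N and value of joint lift_lever above 0.8 rad), for 0.2 s.
2. the lift lever is all the way down and the stylus ball rests on the seated pin (value of joint lift_lever below 0.06 rad and contact force between stylus and piston_pin above 0.2 N and distance between piston_pin and v_seat below 0.009 m), for 0.2 s.
At the end, for the whole second after the job is handed in: Thick pin home in the V (middle within 9 mm of the seat point, at most 1.8 mm high, within 0.05 rad of its direction), pressed by the fingers with over 3 N so that it bears with over 4.5 N on each half of the V; lever within 0.06 rad of down, stylus on the pin, thin pin in the rack (all of step 2 and z of piston_pin in the frame of v_seat below 0.0018 m and angle between the x axis of piston_pin and the x axis of v_seat, either way round below 0.05 rad and contact force between piston_pin and vee_left above 4.5 N and contact force between piston_pin and vee_right above 4.5 N and contact force between piston_pin and the fingers above 3 N and linear speed of piston_pin below 0.01 m/s and distance between thin_pin and pin_rack below 0.075 m); the arm keeps its last pose, push and grip.
It fails at once if the delicate stylus is knocked (more than 8 N on it) (contact force between stylus and anything else above 8 N).
It fails at once if the thick pin is rammed into the V (more than 80 N on a flank) (contact force between piston_pin and vee_left above 80 N or contact force between piston_pin and vee_right above 80 N).
It fails at once if the thin pin is moved more than 15 mm (distance of thin_pin from where it was at the start of the episode above 0.015 m).
It also fails if it takes over 58 s, if anything falls off the work surface, if the arm or the gripper's body presses on something with over 40 N, if the wrist force passes 120 N, or if a joint passes its speed limit or range.

ROBOT

A 7-joint arm with a two-finger parallel gripper is mounted at the origin on a cart in front of the work surface, level with it; the furniture and walls round the work are solid. World frame = base frame: x ahead of the robot, y to its left, z up, the work surface at z = 0. Lengths are in m, angles in rad, forces in N, time in s.
With the tool pointing down it reaches from about 0.4 to 0.85 m from the base axis. Payload 4.5 kg.
Tool frame: the origin (TCP) lies at the very end of the fingers, on their centre line; the grasp point (between the pads) lies 19 mm behind it; z points along the fingers, y is the line along which they close (so a half turn about z gives the same grasp; the last joint's range is limited). The gripper opens to 88 mm and grips with 3 to 60 N. Pads are 18 mm wide; open, the fingers measure 123 mm over their backs; the gripper's body (75 mm by 187 mm) begins 45 mm behind the grasp point.
Start: joints at [1.148, 0.689, -0.195, 1.565, 0.157, 0.902, -0.215], TCP at [0.276, -0.561, 0.239] pointing down, gripper open.
Joint ranges: [-3.01, 3.01], [-0.46, 2.08], [-1.47, 1.51], [0.13, 2.56], [-1, 4.14], [0.04, 2.09], [-2.66, 2.66]. Speed limits (rad/s): [2.57, 2.57, 3.14, 3.14, 3.14, 3.14, 3.14].

INTERFACE

Orientations are given as a unit quaternion [x, y, z, w].
In Python, from plant import r gives the robot as it stands. The module is installed in compiled form; this text tells all that it offers.
- The arm moves only by the tool step_arm, never from a script. Its argument "increments" is a list of rows, each a list of 2 entries, a list of its own where there are three numbers: the shift along the world's x, y, z in cm, then the turn, a rotation vector about the world's x, y, z in degrees. A call has exactly 10 rows; each row shifts and turns the commanded pose from where the row before left it; what a row does not reach is not made up. A row lasts 1/10 s, in which the tool goes at most 50 mm and 8.59 degrees, less where a joint would pass 70% of its speed; a pose out of reach is approached as far as the arm can. A call is refused whole if a number of a shift passes 5 or a number of a turn 8.59, either way. A call with a gripper value outside its range is refused whole. "fingers" is the opening, from 0 (shut) to 1 (fully open), set as the call begins (left out, the last holds). The fingers move at their own pace and stop on an object; "grip_force" is the grip in N (left out, the last holds). Time passes only in rows, so rows that do not move let the fingers close, or fill a call up. It gives the time, the measured TCP pose, the force, the opening and the grip force at its end, in the units of the state.
- r.get_state(): the state, without advancing time (a new reading comes with each control period).
- r.snapshot(name): name is "scene" or "top"; returns (picture, depth): 480x640x3 uint8, red, green, blue; 480x640 float32, m along the optical axis (not along the pixel's ray), 0 where there is no reading.
- r.calibration(name): a dict with "fov_y" (degrees; the focal length in pixels is half the picture's height over the tangent of half this angle, whatever the lens; pixels are square), "cx", "cy" (the principal point, pixels), "k1" (the pictures are not rectified: a ray, as slopes to the right and down, at radius r is drawn at 1 + k1 r^2 times it, then the intrinsics apply), "R" (3x3) and "t" (3): a world point X has camera coordinates R X + t. Camera axes: x right, y down, z forward; pixel columns grow to the right and rows downward; lengths in m; the calibration is good to about 2 mm. A picture is of the moment at which its call begins. calibration takes no time and is no camera call.
- r.finish_job(): hands the job in; it is judged then, once.
The state is a dict: "clock": time; "q": joint angles; "qd": joint speeds; "joint_torque": joint torques, N m; "tool_pos": TCP position; "eef_rot": TCP orientation; "contact_force": force on the tool from outside, world axes, zero at the start; "moment": the same for the moment, N m; "opening": opening from 0.0 (shut) to 1.0 (fully open); "finger_force": force on a finger pad.
Only numpy, scipy, OpenCV 4.12 (cv2) and the standard library are available. Lean on these libraries where they do the work, as an engineer would, in place of code of your own. Each camera call takes 0.05 s, during which the arm holds its last target. There are 200 camera calls.

## Working session

There is one attempt and no reset: what is moved stays moved. The work goes in short steps, Python scripts to look and compute and a tool call to move; the robot and the scene stay as the last step left them, time stands still between calls to the robot, and variables do not carry over. Pictures are saved under pics/ and viewed, at most 10 in all, crops included, and the job is handed in when it is done.

Besides the shell and the picture viewer there is one more tool, called after "Emit:" by a JSON object that holds its "op" and its "data", one argument or row to a line. step_arm: Moves the arm, as the interface text tells. Its arguments: {"type":"object","properties":{"increments":{"type":"array","items":{"type":"array"}},"fingers":{"type":"number"},"grip_force":{"type":"number"}},"required":["increments"]}

```bash
mkdir -p pics
cat > h.py <<'E'
import numpy as np, cv2
from plant import r
def K(c):
    f=240/np.tan(np.radians(c["fov_y"])/2); return f
def cloud(name):
    im,d=r.snapshot(name); c=r.calibration(name); f=K(c)
    v,u=np.mgrid[:480,:640].astype(float)
    M=np.array([[f,0,c["cx"]],[0,f,c["cy"]],[0,0,1]])
    p=cv2.undistortPoints(np.stack([u.ravel(),v.ravel()],1)[:,None],M,np.array([c["k1"],0,0,0,0.]))[:,0].reshape(480,640,2)
    P=np.dstack([p[...,0]*d,p[...,1]*d,d]); X=(P-np.array(c["t"]))@np.array(c["R"])
    X[d<=0]=np.nan
    return im,X
def save(name,im): cv2.imwrite(f"pics/{name}.png",im[...,::-1])
E
python3 - <<'E'
from h import *
for n in("scene","top"):
    im,X=cloud(n); save(n+"0",im); np.save(n+"0.npy",X)
    c=r.calibration(n); print(n,c["fov_y"],c["k1"],-np.array(c["R"]).T@np.array(c["t"]))
s=r.get_state(); print(s)
E
```

```text
scene 42.02998026015702 -0.09516994337579511 [-0.10858801  0.56222113  0.73538194]
top 46.86105376306522 -0.10557922687112527 [0.35433844 0.14492231 1.10288304]
{'clock': 0.1, 'q': array([ 1.14779416,  0.6899209 , -0.19454782,  1.56622869,  0.15731028,
        0.90248656, -0.215104  ]), 'qd': array([-0.00061808, -0.00210075, -0.00023927, -0.0025616 ,  0.00042927,
       -0.00045941, -0.00051246]), 'joint_torque': array([-3.70115289e-03, -5.28503215e+01, -1.27177566e+00, -1.53839064e+01,
       -5.26238023e-02,  2.01482791e-03,  5.17000228e-05]), 'tool_pos': array([ 0.2754008 , -0.56042643,  0.23798098]), 'eef_rot': array([ 9.74018160e-01,  2.26468416e-01, -2.38254981e-04, -7.89762096e-04]), 'contact_force': array([-0.76149792,  0.81173797,  0.7674735 ]), 'moment': array([-0.00986041, -0.02124624, -0.00206689]), 'finger_force': 0.0, 'opening': 1.005017564570781}
```

View pics/top0.png

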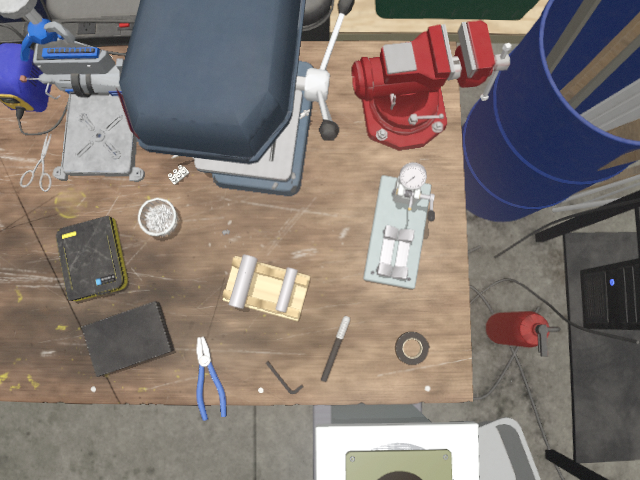

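View pics/scene0.png

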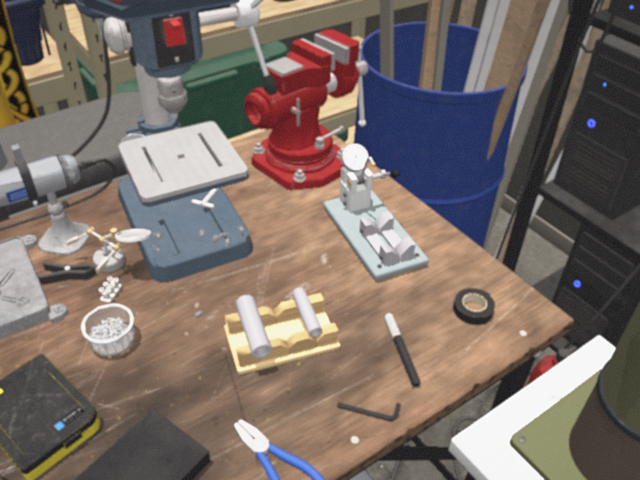

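The top view shows the thick pin at about (243,282), the thin pin at (286,289), the V-block at (397,251) and the dial at (412,177). The scene view shows the same layout, with the thick pin at (254,325) and the V-block at (387,238).

```bash
cat > m.py <<'E'
from h import *
def fit(Q):
    c=np.median(Q[:,:2],0); w,V=np.linalg.eigh(np.cov((Q[:,:2]-Q[:,:2].mean(0)).T)); a=V[:,1]; a=a*np.sign(a[1]+1e-9)
    s=(Q[:,:2]-c)@a; n=np.array([-a[1],a[0]]); t=(Q[:,:2]-c)@n
    l,h=np.percentile(s,[1,99]);tl,th=np.percentile(t,[1,99])
    return np.round(c+a*(l+h)/2+n*(tl+th)/2,4),round(np.degrees(np.arctan2(a[1],a[0])),2),np.round([h-l,th-tl],4)
if __name__=="__main__":
  for n,bx in(("top",dict(thick=(225,250,262,312),thin=(272,262,302,318),rack=(215,245,320,325),base=(355,165,440,300),vee=(370,215,425,285))),("scene",dict(thick=(228,285,275,362),thin=(288,280,325,340),rack=(215,280,345,375),base=(315,180,435,280),vee=(350,200,425,270)))):
    X=np.load(n+"0.npy"); print(n)
    for k,(a,b,c,d) in bx.items():
        Q=X[b:d,a:c].reshape(-1,3); Q=Q[np.isfinite(Q[:,0])]
        lo,hi=dict(thick=(.048,.075),thin=(.0445,.065),rack=(.006,.045),base=(.014,.0215),vee=(.044,.054))[k]
        m=(Q[:,2]>lo)&(Q[:,2]<hi); Q=Q[m]
        print(k,len(Q),*fit(Q),"z",np.round(np.percentile(Q[:,2],[5,50,95,99]),4))
        if k=="base":
            r_=cv2.minAreaRect((Q[:,:2]*1000).astype(np.float32)); print(r_)
    Q=X[150:225,395:440] if n=="top" else X[140:215,335:405]
    Q=Q.reshape(-1,3); Q=Q[np.nan_to_num(Q[:,2])>.09]; print("head",np.round(Q.min(0),3),np.round(Q.max(0),3),np.round(np.median(Q,0),3))
E
python3 m.py
python3 - <<'E'
from h import *
im=cv2.imread("pics/top0.png"); im2=cv2.imread("pics/scene0.png")
a=cv2.resize(im[150:300,350:450],(400,600),interpolation=cv2.INTER_CUBIC);b=cv2.resize(im2[135:285,320:420],(400,600),interpolation=cv2.INTER_CUBIC)
cv2.imwrite("pics/crop0.png",np.hstack([a,b]))
E
```

```text
top
thick 810 [0.43   0.2948] 164.26 [0.0985 0.0286] z [0.0515 0.0591 0.0635 0.0646]
thin 457 [0.4138 0.2119] 164.45 [0.0825 0.0198] z [0.0458 0.0502 0.0542 0.0557]
rack 2536 [0.4192 0.2537] 73.69 [0.1539 0.0908] z [0.0076 0.0123 0.0399 0.0437]
base 3137 [ 0.5282 -0.0071] 171.29 [0.2098 0.1039] z [0.0152 0.0184 0.0209 0.0214]
((529.6104736328125, -6.796150207519531), (104.67831420898438, 214.99859619140625), 78.86824035644531)
vee 387 [0.4846 0.0014] 170.56 [0.0956 0.0554] z [0.0448 0.0485 0.052  0.0527]
head [ 0.532 -0.068  0.09 ] [0.638 0.003 0.152] [ 0.605 -0.025  0.117]
scene
thick 1123 [0.4295 0.2962] 164.76 [0.0984 0.0288] z [0.0514 0.0598 0.0632 0.0642]
thin 591 [0.4133 0.2135] 164.67 [0.083  0.0198] z [0.0466 0.0509 0.0539 0.0549]
rack 4616 [0.4148 0.2571] 73.39 [0.1518 0.088 ] z [0.0093 0.0217 0.0399 0.0432]
base 2447 [ 0.5308 -0.0059] 170.96 [0.2175 0.1049] z [0.0162 0.0193 0.0211 0.0214]
((562.3665161132812, -12.858154296875), (107.22179412841797, 287.0932922363281), 79.32086181640625)
vee 467 [ 0.512  -0.0017] 171.42 [0.1539 0.0579] z [0.0446 0.049  0.0521 0.0531]
head [ 0.53  -0.068  0.09 ] [0.637 0.003 0.151] [ 0.606 -0.019  0.116]
```

View pics/crop0.png

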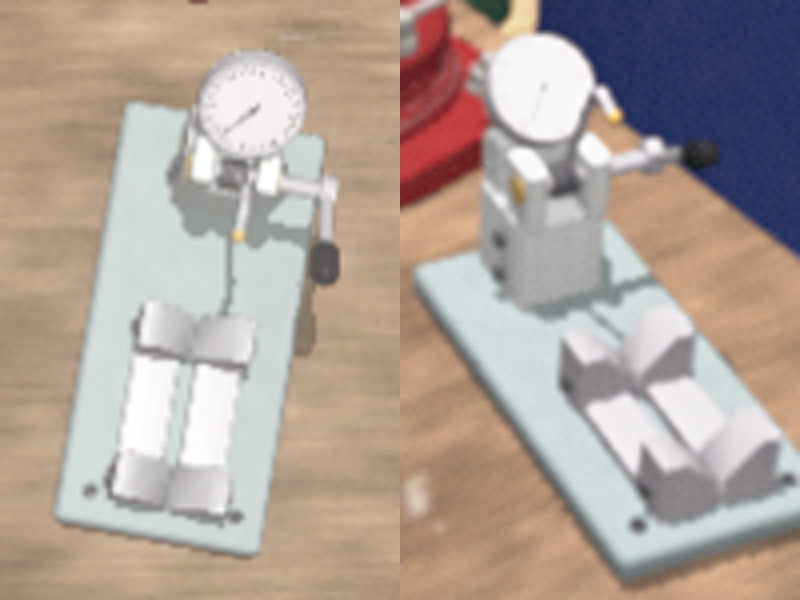

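The crop shows the dial at the far (+x) end, the raised stylus at crop (240,235), and the black knob at crop (325,262), top pixel (431,215). The V-block is clear.

Measured poses:

| Item | x, y (m) | Axis direction |
|---|---|---|
| Thick pin | 0.430, 0.2955 | −15.5° |
| v_seat | 0.484, 0.001 | −9.0° |

Next I'll check for tall obstacles near the path.

Run:
```python
import numpy as np
Q=np.vstack([np.load(n+"0.npy").reshape(-1,3) for n in("top","scene")]);Q=Q[np.isfinite(Q[:,0])]
for a in np.arange(-.6,.65,.1):
    m=(Q[:,1]>a)&(Q[:,1]<a+.1)&(Q[:,2]>.1)&(Q[:,0]>.1); q=Q[m]
    print(round(a,1),len(q),np.round(q[np.argmin(q[:,0])],3) if len(q) else "", end=" | ")
    q=q[q[:,2]>.25]; print(np.round(q[np.argmin(q[:,0])],3) if len(q) else "")
```

```text
-0.6 3109 [ 0.551 -0.553  0.323] | [ 0.551 -0.553  0.323]
-0.5 2087 [ 0.641 -0.499  0.291] | [ 0.641 -0.499  0.291]
-0.4 0  | 
-0.3 26 [ 0.81  -0.201  0.159] | 
-0.2 4591 [ 0.764 -0.107  0.219] | 
-0.1 7440 [ 0.53  -0.053  0.116] | 
-0.0 5234 [0.611 0.    0.113] | [0.769 0.099 0.439]
0.1 8483 [0.563 0.2   0.474] | [0.563 0.2   0.474]
0.2 27793 [0.537 0.229 0.473] | [0.537 0.229 0.473]
0.3 17874 [0.546 0.307 0.476] | [0.546 0.307 0.476]
0.4 3078 [0.754 0.493 0.179] | [1.276 0.4   0.253]
0.5 4421 [0.758 0.578 0.176] | [0.79  0.516 0.257]
0.6 2135 [0.762 0.642 0.157] | [0.793 0.602 0.254]
```

Emit:
{"op": "step_arm", "data": {
  "increments": [
    [[2,3.5,0],[0,0,6.9]],
    [[2,3.5,0],[0,0,6.9]],
    [[2,3.5,0],[0,0,6.9]],
    [[2,3.5,0],[0,0,6.9]],
    [[2,3.5,0],[0,0,6.9]],
    [[2,3.5,0],[0,0,6.9]],
    [[2,3.5,0],[0,0,6.9]],
    [[2,3.5,0],[0,0,6.9]],
    [[2,3.5,0],[0,0,6.9]],
    [[2,3.5,0],[0,0,6.9]]
  ],
  "fingers": 0.7
}}

```text
clock: 1.1
tool_pos: [0.476, -0.2095, 0.2385]
eef_rot: [0.673, 0.74, -0.0, -0.0]
contact_force: [0.7, -0.2, -0.1]
opening: 0.699
finger_force: 0.0
```

Emit:
{"op": "step_arm", "data": {
  "increments": [
    [[-0.46,4.9,0],[0,0,6.9]],
    [[-0.46,4.9,0],[0,0,6.9]],
    [[-0.46,4.9,0],[0,0,6.9]],
    [[-0.46,4.9,0],[0,0,6.9]],
    [[-0.46,4.9,0],[0,0,6.9]],
    [[-0.46,4.9,0],[0,0,6.9]],
    [[-0.46,4.9,0],[0,0,6.9]],
    [[-0.46,4.9,0],[0,0,6.9]],
    [[-0.46,4.9,0],[0,0,6.9]],
    [[-0.46,4.9,0],[0,0,6.9]]
  ]
}}

```text
clock: 2.1
tool_pos: [0.4292, 0.2806, 0.2385]
eef_rot: [0.135, 0.991, -0.0, -0.0]
contact_force: [1.7, -0.1, 0.4]
opening: 0.698
finger_force: 0.0
```

Emit:
{"op": "step_arm", "data": {
  "increments": [
    [[0.01,0.3,-1.5],[0,0,0]],
    [[0.01,0.3,-1.5],[0,0,0]],
    [[0.01,0.3,-1.5],[0,0,0]],
    [[0.01,0.3,-1.5],[0,0,0]],
    [[0.01,0.3,-1.5],[0,0,0]],
    [[0,0,-1.5],[0,0,0]],
    [[0,0,-1.5],[0,0,0]],
    [[0,0,-1.5],[0,0,0]],
    [[0,0,-1.5],[0,0,0]],
    [[0,0,0],[0,0,0]]
  ]
}}

```text
clock: 3.1
tool_pos: [0.4295, 0.2924, 0.1016]
eef_rot: [0.138, 0.99, -0.002, -0.001]
contact_force: [-0.4, -0.5, -0.4]
opening: 0.7
finger_force: 0.0
```

Run:
```python
from h import *
im,X=cloud("scene"); a=im[200:380,180:420]; save("s1",cv2.resize(a,(800,600),interpolation=cv2.INTER_CUBIC))
```

```text
(no output)
```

View pics/s1.png

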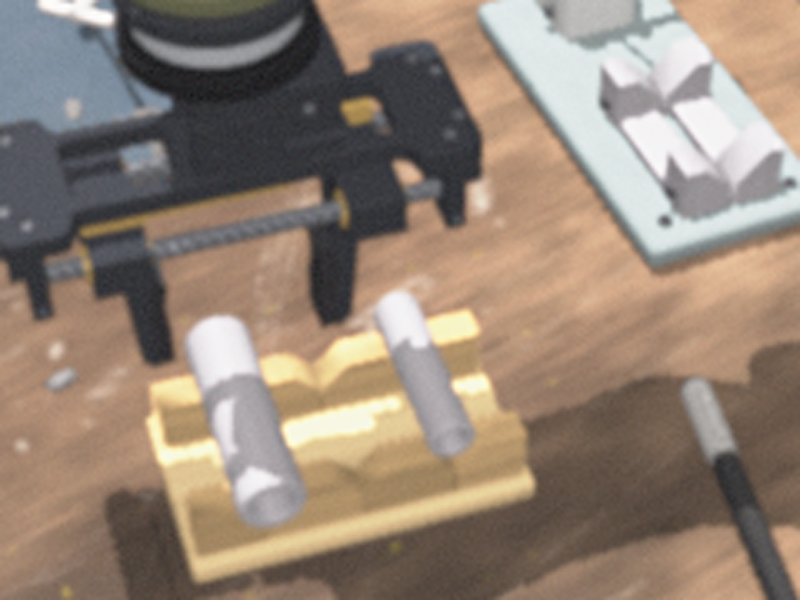

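The fingers straddle the thick pin, at crop pixels (150,340) and (330,300), and are clear of the thin pin. I'll lower and grip.

Emit:
{"op": "step_arm", "data": {
  "increments": [
    [[0,0,-1],[0,0,0]],
    [[0,0,-1],[0,0,0]],
    [[0,0,-1],[0,0,0]],
    [[0,0,-1],[0,0,0]],
    [[0,0,-1],[0,0,0]],
    [[0,0,-1],[0,0,0]],
    [[0,0,-0.7],[0,0,0]],
    [[0,0,-0.5],[0,0,0]],
    [[0,0,-0.3],[0,0,0]],
    [[0,0,0],[0,0,0]]
  ]
}}

```text
clock: 4.15
tool_pos: [0.4301, 0.2941, 0.0285]
eef_rot: [0.138, 0.99, -0.0, -0.0]
contact_force: [0.4, 0.2, 0.5]
opening: 0.7
finger_force: 0.0
```

Emit:
{"op": "step_arm", "data": {
  "increments": [
    [[0,0,0],[0,0,0]],
    [[0,0,0],[0,0,0]],
    [[0,0,0],[0,0,0]],
    [[0,0,0],[0,0,0]],
    [[0,0,0],[0,0,0]],
    [[0,0,0],[0,0,0]],
    [[0,0,0],[0,0,0]],
    [[0,0,0],[0,0,0]],
    [[0,0,0],[0,0,0]],
    [[0,0,0],[0,0,0]]
  ],
  "fingers": 0,
  "grip_force": 25
}}

```text
clock: 5.15
tool_pos: [0.4307, 0.2956, 0.0291]
eef_rot: [0.137, 0.991, 0.002, 0.0]
contact_force: [1.5, 4.8, -0.7]
opening: 0.329
finger_force: 25.0
```

Emit:
{"op": "step_arm", "data": {
  "increments": [
    [[0,0,0.5],[0,0,0]],
    [[0,0,1.5],[0,0,0]],
    [[0,0,2],[0,0,0]],
    [[0,0,2],[0,0,0]],
    [[0,0,2],[0,0,0]],
    [[0,0,1],[0,0,0]],
    [[0.3,-2.5,0],[0,0,0]],
    [[0.4,-3,0],[0,0,1.5]],
    [[0.4,-3,0],[0,0,1.5]],
    [[0.4,-3,0],[0,0,1.5]]
  ]
}}

```text
clock: 6.15
tool_pos: [0.4442, 0.1763, 0.1181]
eef_rot: [0.098, 0.995, -0.002, -0.001]
contact_force: [-0.6, -0.2, -3.1]
opening: 0.331
finger_force: 25.0
```

Emit:
{"op": "step_arm", "data": {
  "increments": [
    [[0.4,-3,0],[0,0,1]],
    [[0.4,-3,0],[0,0,1]],
    [[0.4,-3,0],[0,0,0]],
    [[0.4,-3,-1],[0,0,0]],
    [[0.3,-2.5,-1],[0,0,0]],
    [[0,-2,-1],[0,0,0]],
    [[0,-1,-1],[0,0,0]],
    [[0,0,-0.5],[0,0,0]],
    [[0,0,0],[0,0,0]],
    [[0,0,0],[0,0,0]]
  ]
}}

```text
clock: 7.15
tool_pos: [0.464, 0.0051, 0.0739]
eef_rot: [0.081, 0.997, 0.0, -0.0]
contact_force: [-0.0, -0.7, -1.9]
opening: 0.331
finger_force: 25.0
```

Run:
```python
from h import *
from m import fit
for n in("top","scene"):
    im,X=cloud(n); save(n+"2",im); np.save(n+"2.npy",X)
s=r.get_state(); print(s["tool_pos"],s["eef_rot"],s["opening"],s["contact_force"],s["clock"])
a=cv2.resize(cv2.imread("pics/top2.png")[150:310,330:450],(450,600),interpolation=cv2.INTER_CUBIC);b=cv2.resize(cv2.imread("pics/scene2.png")[135:285,320:407],(348,600),interpolation=cv2.INTER_CUBIC)
cv2.imwrite("pics/crop2.png",np.hstack([a,b]))
```

```text
[0.46439067 0.00509984 0.07415357] [8.05839476e-02 9.96747721e-01 3.56535032e-04 2.83802933e-04] 0.32710805217019123 [-0.03721878  0.53972602 -2.58621984] 7.25
```

View pics/crop2.png

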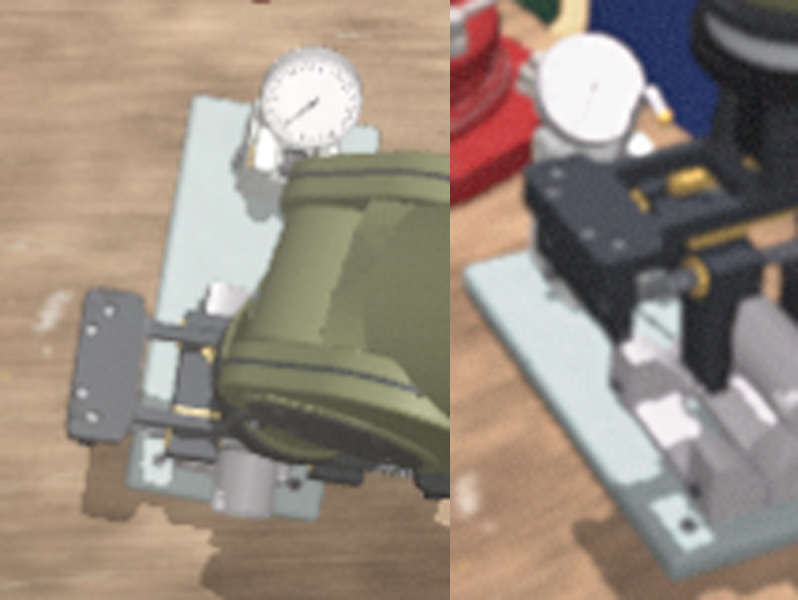

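The pin is held above the V-block, about 20 mm towards −x. Its near end is at top pixel (395,281), and the stylus and dial are clear. I'll measure the held pin from the depth image.

Run:
```python
from h import *
a=np.array([np.cos(np.radians(-9)),np.sin(np.radians(-9))]); n=np.array([-a[1],a[0]]); v=np.array([.484,.001])
for nm,b in(("top",(370,255,425,300)),("scene",(385,195,440,275))):
    X=np.load(nm+"2.npy"); Q=X[b[1]:b[3],b[0]:b[2]].reshape(-1,3); Q=Q[np.isfinite(Q[:,0])]
    s=(Q[:,:2]-v)@a; t=(Q[:,:2]-v)@n
    m=(Q[:,2]>.085)&(Q[:,2]<.118)&(s<-.03)&(abs(t)<.03); 
    print(nm,m.sum(),"s",np.round(np.percentile(s[m],[0,2,98]),4),"t",np.round(np.percentile(t[m],[2,50,98]),4),"z",np.round(np.percentile(Q[m,2],[2,50,98]),4))
    A=np.c_[np.ones(m.sum()),s[m],t[m],t[m]**2]; c=np.linalg.lstsq(A,Q[m,2],rcond=None)[0]; print("slope",c[1],"apex t",-c[2]/2/c[3])
```

```text
top 266 s [-0.0712 -0.0707 -0.0427] t [-0.0122  0.0036  0.016 ] z [0.0932 0.1037 0.1088]
slope 0.031764868990960385 apex t 0.0011540180503804422
scene 555 s [-0.0726 -0.0715 -0.0302] t [-0.0256  0.0062  0.0255] z [0.0855 0.1024 0.1145]
slope 0.22696899076135757 apex t -0.003735873576190484
```

Emit:
{"op": "step_arm", "data": {
  "increments": [
    [[0.5,-0.1,0],[0,0,0]],
    [[0.5,-0.1,0],[0,0,0]],
    [[0.5,-0.1,0],[0,0,0]],
    [[0.56,-0.13,0],[0,0,0]],
    [[0,0,-0.7],[0,0,0]],
    [[0,0,-0.7],[0,0,0]],
    [[0,0,-0.7],[0,0,0]],
    [[0,0,-0.6],[0,0,0]],
    [[0,0,-0.3],[0,0,0]],
    [[0,0,0],[0,0,0]]
  ]
}}

```text
clock: 8.25
tool_pos: [0.4844, -0.0001, 0.0432]
eef_rot: [0.081, 0.997, -0.0, -0.0]
contact_force: [0.1, -0.1, -2.6]
opening: 0.333
finger_force: 25.0
```

Emit:
{"op": "step_arm", "data": {
  "increments": [
    [[0,0,-0.1],[0,0,0]],
    [[0,0,-0.1],[0,0,0]],
    [[0,0,-0.1],[0,0,0]],
    [[0,0,-0.1],[0,0,0]],
    [[0,0,-0.1],[0,0,0]],
    [[0,0,0],[0,0,0]],
    [[0,0,0],[0,0,0]],
    [[0,0,0],[0,0,0]],
    [[0,0,0],[0,0,0]],
    [[0,0,0],[0,0,0]]
  ],
  "grip_force": 15
}}

```text
clock: 9.25
tool_pos: [0.4848, -0.0002, 0.0388]
eef_rot: [0.081, 0.997, 0.0, 0.0]
contact_force: [1.2, 0.2, -2.7]
opening: 0.334
finger_force: 15.0
```

Emit:
{"op": "step_arm", "data": {
  "increments": [
    [[0,0,-0.1],[0,0,0]],
    [[0,0,-0.05],[0,0,0]],
    [[0,0,-0.05],[0,0,0]],
    [[0,0,-0.05],[0,0,0]],
    [[0,0,-0.05],[0,0,0]],
    [[0,0,0],[0,0,0]],
    [[0,0,0],[0,0,0]],
    [[0,0,0],[0,0,0]],
    [[0,0,0],[0,0,0]],
    [[0,0,0],[0,0,0]]
  ]
}}

```text
clock: 10.25
tool_pos: [0.4852, 0.0005, 0.0366]
eef_rot: [0.081, 0.997, 0.001, 0.001]
contact_force: [-1.2, 2.2, 7.4]
opening: 0.329
finger_force: 15.0
```

Emit:
{"op": "step_arm", "data": {
  "increments": [
    [[0,0.05,-0.05],[0,0,0]],
    [[0,0,-0.05],[0,0,0]],
    [[0,0,0],[0,0,0]],
    [[0,0,0],[0,0,0]],
    [[0,0,0],[0,0,0]],
    [[0,0,0],[0,0,0]],
    [[0,0,0],[0,0,0]],
    [[0,0,0],[0,0,0]],
    [[0,0,0],[0,0,0]],
    [[0,0,0],[0,0,0]]
  ]
}}

```text
clock: 11.25
tool_pos: [0.4854, 0.001, 0.0359]
eef_rot: [0.081, 0.997, 0.0, 0.001]
contact_force: [-0.7, 1.3, 12.7]
opening: 0.331
finger_force: 14.9
```

Emit:
{"op": "step_arm", "data": {
  "increments": [
    [[0,0,0.05],[0,0,0]],
    [[0,0,0.05],[0,0,0]],
    [[0,0,0],[0,0,0]],
    [[0,0,0],[0,0,0]],
    [[0,0,0],[0,0,0]],
    [[0,0,0],[0,0,0]],
    [[0,0,0],[0,0,0]],
    [[0,0,0],[0,0,0]],
    [[0,0,0],[0,0,0]],
    [[0,0,0],[0,0,0]]
  ],
  "fingers": 0.6
}}

```text
clock: 12.25
tool_pos: [0.4848, 0.0003, 0.0357]
eef_rot: [0.081, 0.997, 0.0, -0.0]
contact_force: [0.3, 0.4, -0.5]
opening: 0.603
finger_force: 0.0
```

Emit:
{"op": "step_arm", "data": {
  "increments": [
    [[0,0,0.5],[0,0,0]],
    [[-0.1,0,1.5],[0,0,0]],
    [[-0.3,0,2],[0,0,0]],
    [[-0.4,0,2],[0,0,0]],
    [[-1,0,2],[0,0,0]],
    [[-1,0,2],[0,0,0]],
    [[-2,2,2],[0,0,0]],
    [[-2,3,2],[0,0,0]],
    [[0,4,0],[0,0,0]],
    [[0,4,0],[0,0,0]]
  ]
}}

```text
clock: 13.25
tool_pos: [0.4165, 0.131, 0.1768]
eef_rot: [0.082, 0.997, -0.0, 0.001]
contact_force: [1.7, 0.4, 1.4]
opening: 0.602
finger_force: 0.0
```

Run:
```python
from h import *
a=np.array([np.cos(np.radians(-9)),np.sin(np.radians(-9))]); n=np.array([-a[1],a[0]]); v=np.array([.484,.001])
for nm,b in(("top",(350,150,450,300)),("scene",(320,130,435,280))):
    im,X=cloud(nm); save(nm+"3",im); np.save(nm+"3.npy",X)
    Q=X[b[1]:b[3],b[0]:b[2]].reshape(-1,3); Q=Q[np.isfinite(Q[:,0])]
    s=(Q[:,:2]-v)@a; t=(Q[:,:2]-v)@n
    m=(Q[:,2]>.0565)&(Q[:,2]<.08)&(abs(s)<.08)&(abs(t)<.03)
    q=np.c_[s,t][m]; p=np.polyfit(q[:,0],q[:,1],1)
    print(nm,m.sum(),"s",np.round(np.percentile(s[m],[1,99]),4),"t",np.round(np.percentile(t[m],[2,50,98]),4),"z",np.round(np.percentile(Q[m,2],[50,95,98]),4),"yaw",p[0])
    k=(Q[:,2]>.07)&(Q[:,2]<.16)&(t<-.033)&(t>-.06)&(s>.04)&(s<.095); print("knob",k.sum(),np.round(np.c_[s,t,Q[:,2]][k].mean(0),4),np.round(np.c_[s,t,Q[:,2]][k].min(0),4),np.round(np.c_[s,t,Q[:,2]][k].max(0),4))
a=cv2.resize(cv2.imread("pics/top3.png")[150:300,350:450],(400,600),interpolation=cv2.INTER_CUBIC);b=cv2.resize(cv2.imread("pics/scene3.png")[135:285,330:430],(400,600),interpolation=cv2.INTER_CUBIC)
cv2.imwrite("pics/crop3.png",np.hstack([a,b]))
```

```text
top 74 s [0.0399 0.0504] t [-0.0133  0.0025  0.0133] z [0.0667 0.07   0.0704] yaw -0.13531982307998397
knob 89 [ 0.0707 -0.0466  0.1122] [ 0.0567 -0.0528  0.0941] [ 0.0934 -0.0402  0.1222]
scene 617 s [-0.0502  0.0386] t [-0.0105  0.0058  0.0162] z [0.0669 0.0702 0.0709] yaw -0.054239902037516656<stdin>:10: RuntimeWarning: Mean of empty slice.
  ret = um.true_divide(
Traceback (most recent call last):
ValueError: zero-size array to reduction operation minimum which has no identity
```

Run:
```python
from h import *
a=np.array([np.cos(np.radians(-9)),np.sin(np.radians(-9))]); n=np.array([-a[1],a[0]]); v=np.array([.484,.001])
X=np.load("scene3.npy")[130:280,320:435].reshape(-1,3); Q=X[np.isfinite(X[:,0])]
s=(Q[:,:2]-v)@a; t=(Q[:,:2]-v)@n
for l,h in((-.05,-.03),(-.03,-.01),(-.01,.01),(.01,.03),(.03,.05)):
    m=(s>l)&(s<h)&(abs(t)<.03)&(Q[:,2]>.056); print(l,m.sum(),np.round([*np.percentile(t[m],[3,97]),*np.percentile(Q[m,2],[50,95])],4))
a=cv2.resize(cv2.imread("pics/top3.png")[150:300,350:450],(400,600),interpolation=cv2.INTER_CUBIC);b=cv2.resize(cv2.imread("pics/scene3.png")[135:285,330:430],(400,600),interpolation=cv2.INTER_CUBIC) if cv2.imread("pics/scene3.png") is not None else a
cv2.imwrite("pics/crop3.png",np.hstack([a,b]))
```

```text
-0.05 180 [-0.008   0.0163  0.0666  0.0702]
-0.03 147 [-0.0086  0.0162  0.0671  0.0701]
-0.01 142 [-0.0098  0.0155  0.0667  0.0702]
0.01 124 [-0.0099  0.0151  0.0669  0.0702]
0.03 23 [-0.0114  0.0011  0.0678  0.07  ]
```

View pics/crop3.png

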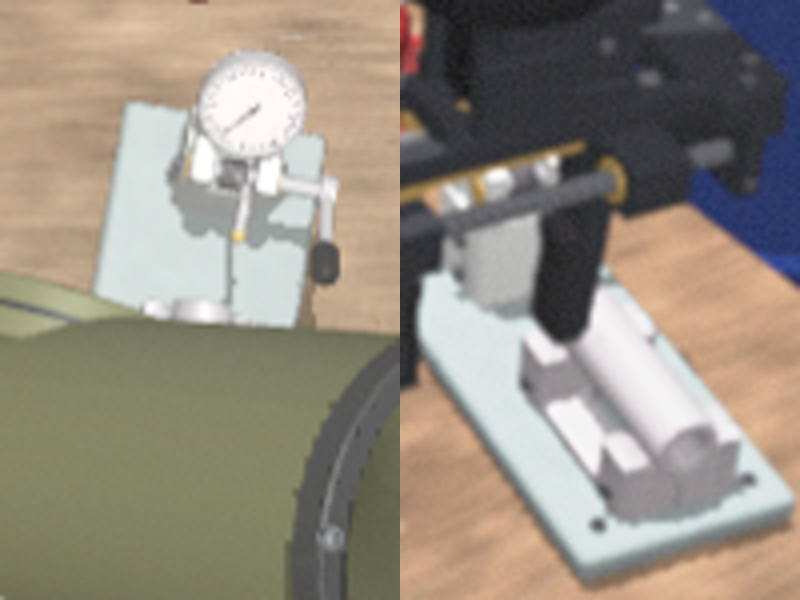

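The pin lies level in the V-block, centred to within 1 mm (ends at −50.2 and +50.4 mm). The stylus is still raised, and the knob is at crop (325,262), about (0.544, −0.054, 0.11). I'll close the fingers, tilt the tool away from the dial and go above the knob.

Emit:
{"op": "step_arm", "data": {
  "increments": [
    [[0.3,-2,0],[-0.24,-1.48,0]],
    [[0.3,-2,0],[-0.24,-1.48,0]],
    [[0.3,-2,0],[-0.24,-1.48,0]],
    [[0.3,-2,0],[-0.24,-1.48,0]],
    [[0.3,-2,0],[-0.24,-1.48,0]],
    [[0.3,-2,0],[-0.24,-1.48,0]],
    [[0.3,-2,0],[-0.24,-1.48,0]],
    [[0.3,-2,0],[-0.24,-1.48,0]],
    [[0.3,-2,0],[-0.24,-1.48,0]],
    [[0.3,-2,0],[-0.24,-1.48,0]]
  ],
  "fingers": 0,
  "grip_force": 20
}}

```text
clock: 14.35
tool_pos: [0.4466, -0.071, 0.1761]
eef_rot: [0.081, 0.988, -0.011, 0.131]
contact_force: [-0.3, 0.1, -0.7]
opening: 0.004
finger_force: 0.0
```

Emit:
{"op": "step_arm", "data": {
  "increments": [
    [[1,0.2,0],[0,0,0]],
    [[1,0.2,0],[0,0,0]],
    [[1,0.2,0],[0,0,0]],
    [[1,0.2,0],[0,0,0]],
    [[1,0.2,0],[0,0,0]],
    [[1,0.2,0],[0,0,0]],
    [[1,0.2,0],[0,0,0]],
    [[1,0.2,-0.5],[0,0,0]],
    [[1,0,-1],[0,0,0]],
    [[0,0,-1],[0,0,0]]
  ]
}}

```text
clock: 15.35
tool_pos: [0.5384, -0.054, 0.1501]
eef_rot: [0.081, 0.988, -0.01, 0.131]
contact_force: [0.7, 0.2, 0.1]
opening: 0.004
finger_force: 0.0
```

Run:
```python
from h import *
im,_=cloud("top"); im2,_=cloud("scene"); s=r.get_state(); print(s["tool_pos"],s["eef_rot"],s["contact_force"],s["opening"],s["q"])
a=cv2.resize(im[140:290,350:450],(400,600),interpolation=cv2.INTER_CUBIC);b=cv2.resize(im2[115:265,330:430],(400,600),interpolation=cv2.INTER_CUBIC)
save("crop4",np.hstack([a,b]))
```

```text
[ 0.53610964 -0.05398433  0.14900823] [ 0.08032625  0.98837885 -0.01072209  0.12860785] [0.29473533 0.48116339 0.09971065] 0.0007940943404933278 [ 0.21902436  0.67637713 -0.36623407  2.15250902  1.28510362  0.29068027
  0.1294417 ]
```

View pics/crop4.png

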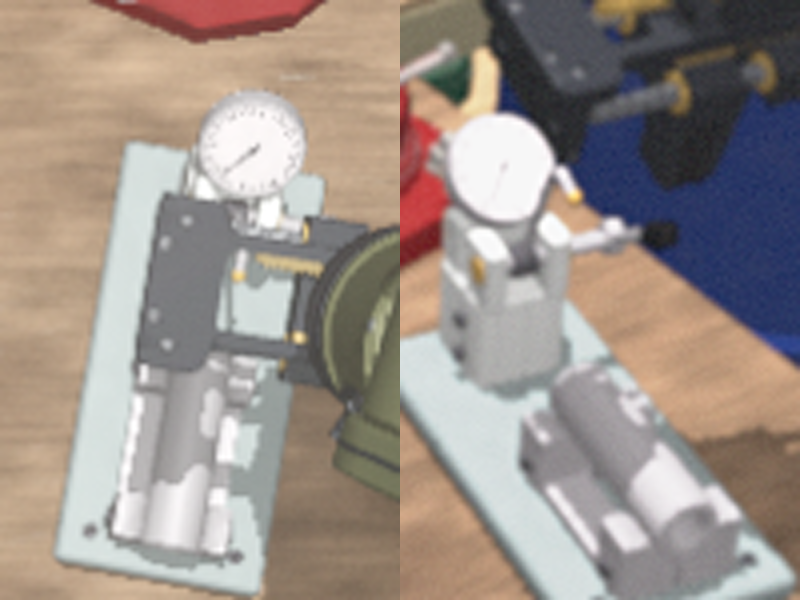

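The closed fingers are directly above the knob (scene crop: tip at (675,180), knob at (660,235)), with the dial clear. I'll push down.

Emit:
{"op": "step_arm", "data": {
  "increments": [
    [[0,0,-0.5],[0,0,0]],
    [[0,0,-0.5],[0,0,0]],
    [[0,0,-0.5],[0,0,0]],
    [[0,0,-0.5],[0,0,0]],
    [[0,0,-0.5],[0,0,0]],
    [[0,0,-0.5],[0,0,0]],
    [[0,0,-0.5],[0,0,0]],
    [[0,0,-0.5],[0,0,0]],
    [[0,0,-0.4],[0,0,0]],
    [[0,0,-0.3],[0,0,0]]
  ]
}}

```text
clock: 16.45
tool_pos: [0.5361, -0.0538, 0.1034]
eef_rot: [0.081, 0.988, -0.01, 0.13]
contact_force: [-2.5, 0.0, 2.0]
opening: 0.008
finger_force: 1.3
```

Emit:
{"op": "step_arm", "data": {
  "increments": [
    [[0,0,-0.3],[0,0,0]],
    [[0,0,-0.3],[0,0,0]],
    [[0,0,-0.3],[0,0,0]],
    [[0,0,-0.3],[0,0,0]],
    [[0,0,-0.3],[0,0,0]],
    [[0,0,-0.3],[0,0,0]],
    [[0,0,-0.3],[0,0,0]],
    [[0,0,-0.2],[0,0,0]],
    [[0,0,-0.2],[0,0,0]],
    [[0,0,-0.1],[0,0,0]]
  ]
}}

```text
clock: 17.45
tool_pos: [0.5372, -0.0537, 0.0777]
eef_rot: [0.081, 0.988, -0.01, 0.13]
contact_force: [-0.4, 0.6, 0.5]
opening: 0.005
finger_force: 0.6
```

Emit:
{"op": "step_arm", "data": {
  "increments": [
    [[0,0,-0.1],[0,0,0]],
    [[0,0,-0.1],[0,0,0]],
    [[0,0,-0.1],[0,0,0]],
    [[0,0,-0.1],[0,0,0]],
    [[0,0,-0.1],[0,0,0]],
    [[0,0,-0.1],[0,0,0]],
    [[0,0,-0.1],[0,0,0]],
    [[0,0,-0.1],[0,0,0]],
    [[0,0,0],[0,0,0]],
    [[0,0,0],[0,0,0]]
  ]
}}

```text
clock: 18.45
tool_pos: [0.5366, -0.0537, 0.0696]
eef_rot: [0.081, 0.988, -0.01, 0.13]
contact_force: [0.1, -0.0, 0.0]
opening: 0.006
finger_force: 0.3
```

Run:
```python
from h import *
im,_=cloud("top"); im2,_=cloud("scene")
a=cv2.resize(im[140:290,350:450],(400,600),interpolation=cv2.INTER_CUBIC);b=cv2.resize(im2[135:255,340:420],(400,600),interpolation=cv2.INTER_CUBIC)
save("crop5",np.hstack([a,b]))
```

View pics/crop5.png

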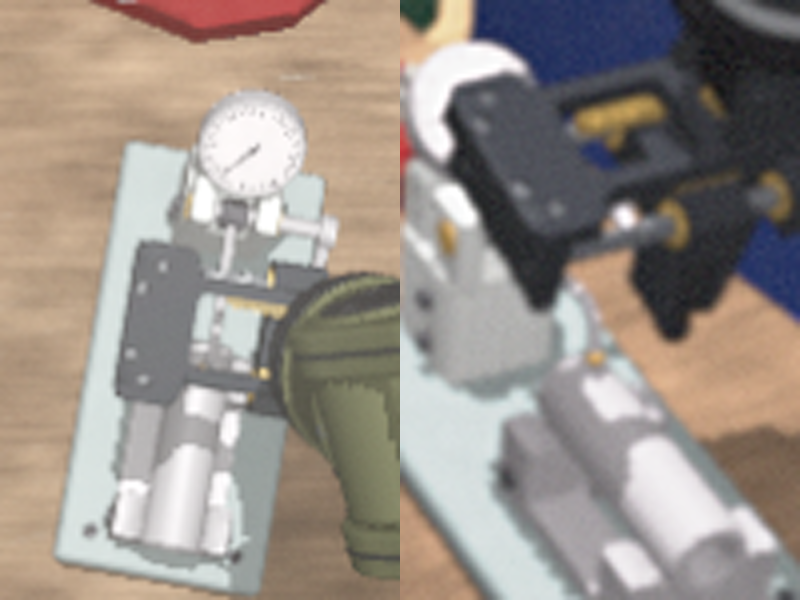

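The lever has followed: the stylus's orange ball at scene crop (597,358) is just above the pin. I'll keep going down slowly until it reaches the stop.

Emit:
{"op": "step_arm", "data": {
  "increments": [
    [[0,0,-0.1],[0,0,0]],
    [[0,0,-0.1],[0,0,0]],
    [[0,0,-0.1],[0,0,0]],
    [[0,0,-0.1],[0,0,0]],
    [[0,0,-0.1],[0,0,0]],
    [[0,0,-0.1],[0,0,0]],
    [[0,0,-0.1],[0,0,0]],
    [[0,0,0],[0,0,0]],
    [[0,0,0],[0,0,0]],
    [[0,0,0],[0,0,0]]
  ]
}}

```text
clock: 19.55
tool_pos: [0.5362, -0.0536, 0.0625]
eef_rot: [0.081, 0.988, -0.01, 0.129]
contact_force: [1.1, 0.2, 2.2]
opening: 0.004
finger_force: 0.6
```

Emit:
{"op": "step_arm", "data": {
  "increments": [
    [[0,0,-0.1],[0,0,0]],
    [[0,0,-0.1],[0,0,0]],
    [[0,0,-0.1],[0,0,0]],
    [[0,0,-0.1],[0,0,0]],
    [[0,0,0],[0,0,0]],
    [[0,0,0],[0,0,0]],
    [[0,0,0],[0,0,0]],
    [[0,0,0],[0,0,0]],
    [[0,0,0],[0,0,0]],
    [[0,0,0],[0,0,0]]
  ]
}}

```text
clock: 20.55
tool_pos: [0.537, -0.0537, 0.0605]
eef_rot: [0.08, 0.988, -0.011, 0.131]
contact_force: [-5.1, -0.7, 21.2]
opening: 0.007
finger_force: 10.5
```

The lever is on its stop, with the force up to 21 N. I'll back off, straighten the tool and go above the middle of the pin.

Emit:
{"op": "step_arm", "data": {
  "increments": [
    [[0,0,0.6],[0,0,0]],
    [[0,0,2],[0,0,0]],
    [[0,0,2.4],[0,0,0]],
    [[0,0,2.2],[0,0,0]],
    [[-0.9,0.8,0],[0.4,2.47,0]],
    [[-0.9,0.9,0],[0.4,2.47,0]],
    [[-0.9,0.9,0],[0.4,2.47,0]],
    [[-0.9,0.9,0],[0.4,2.47,0]],
    [[-0.9,0.9,0],[0.4,2.47,0]],
    [[-0.75,1,0],[0.4,2.47,0]]
  ]
}}

```text
clock: 21.55
tool_pos: [0.4852, -0.002, 0.1303]
eef_rot: [0.082, 0.997, -0.001, 0.003]
contact_force: [0.0, -0.1, 0.9]
opening: 0.004
finger_force: 0.0
```

Emit:
{"op": "step_arm", "data": {
  "increments": [
    [[0,0,-0.6],[0,0,0]],
    [[0,0,-0.8],[0,0,0]],
    [[0,0,-0.8],[0,0,0]],
    [[0,0,-0.8],[0,0,0]],
    [[0,0,-0.8],[0,0,0]],
    [[0,0,-0.7],[0,0,0]],
    [[0,0,-0.5],[0,0,0]],
    [[0,0,0],[0,0,0]],
    [[0,0,0],[0,0,0]],
    [[0,0,0],[0,0,0]]
  ]
}}

```text
clock: 22.55
tool_pos: [0.4867, -0.002, 0.0809]
eef_rot: [0.081, 0.997, -0.001, 0.005]
contact_force: [0.0, 0.6, -0.2]
opening: 0.009
finger_force: 0.0
```

Run:
```python
from h import *
im2,X=cloud("scene"); im,_=cloud("top"); s=r.get_state(); print(s["tool_pos"],s["eef_rot"],s["contact_force"])
a=cv2.resize(im[140:290,350:450],(400,600),interpolation=cv2.INTER_CUBIC);b=cv2.resize(im2[135:255,340:420],(400,600),interpolation=cv2.INTER_CUBIC)
save("crop6",np.hstack([a,b]))
```

```text
[ 0.48666305 -0.0020494   0.08092615] [ 0.08144365  0.99666363 -0.00105038  0.00523805] [0.27430526 0.22506087 0.25981354]
```

View pics/crop6.png

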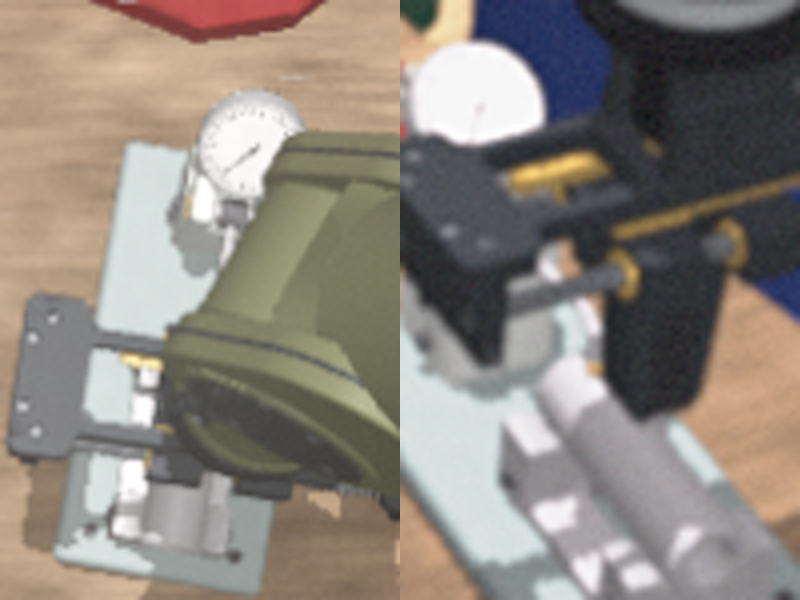

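The stylus ball rests on the pin at scene crop (595,368), and the fingers are above the pin's middle. I'll correct by −2 mm in x and +3 mm in y, then lower onto the pin.

Emit:
{"op": "step_arm", "data": {
  "increments": [
    [[-0.2,0.3,-0.2],[0,0,0]],
    [[0,0,-0.2],[0,0,0]],
    [[0,0,-0.2],[0,0,0]],
    [[0,0,-0.2],[0,0,0]],
    [[0,0,-0.1],[0,0,0]],
    [[0,0,-0.1],[0,0,0]],
    [[0,0,-0.1],[0,0,0]],
    [[0,0,-0.1],[0,0,0]],
    [[0,0,0],[0,0,0]],
    [[0,0,0],[0,0,0]]
  ]
}}

```text
clock: 23.65
tool_pos: [0.4845, 0.001, 0.0686]
eef_rot: [0.081, 0.997, -0.001, 0.005]
contact_force: [0.3, -0.1, -0.4]
opening: 0.009
finger_force: 0.0
```

Emit:
{"op": "step_arm", "data": {
  "increments": [
    [[0,0,-0.05],[0,0,0]],
    [[0,0,-0.05],[0,0,0]],
    [[0,0,0],[0,0,0]],
    [[0,0,0],[0,0,0]],
    [[0,0,0],[0,0,0]],
    [[0,0,0],[0,0,0]],
    [[0,0,0],[0,0,0]],
    [[0,0,0],[0,0,0]],
    [[0,0,0],[0,0,0]],
    [[0,0,0],[0,0,0]]
  ]
}}

```text
clock: 24.65
tool_pos: [0.4845, 0.001, 0.0683]
eef_rot: [0.081, 0.997, -0.001, 0.005]
contact_force: [-1.4, 0.0, 7.0]
opening: 0.002
finger_force: 3.6
```

Emit:
{"op": "step_arm", "data": {
  "increments": [
    [[0,0,-0.04],[0,0,0]],
    [[0,0,0],[0,0,0]],
    [[0,0,0],[0,0,0]],
    [[0,0,0],[0,0,0]],
    [[0,0,0],[0,0,0]],
    [[0,0,0],[0,0,0]],
    [[0,0,0],[0,0,0]],
    [[0,0,0],[0,0,0]],
    [[0,0,0],[0,0,0]],
    [[0,0,0],[0,0,0]]
  ]
}}

```text
clock: 25.65
tool_pos: [0.4846, 0.001, 0.0682]
eef_rot: [0.081, 0.997, -0.001, 0.006]
contact_force: [-2.0, -1.3, 12.0]
opening: 0.005
finger_force: 5.6
```

Run:
```python
from h import *
r.snapshot("top"); s=r.get_state(); print(s["contact_force"],s["finger_force"],s["clock"])
if 7<s["contact_force"][2]<16: print(r.finish_job())
```

```text
[-1.86970287 -0.42049981 11.0529312 ] 5.577229857444763 25.7
the job is handed in; nothing more can be done
None
```

I handed the job in at 25.7 s: the thick pin is seated in the V-block, the lever is down with the stylus on the pin, and the fingers are holding about 11 N on its middle. The thin pin was left in the rack, and the judge returned no verdict.

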